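Push the sewing tin through the gate into its retaining bay

TASK

Before the washer's spin cycle shakes the worktop, park the grey sewing tin in its white retaining bay: push it along the worktop, end first, through the narrow gap between the two black posts, until its leading end rests against the bay's back wall. Push only, with the fingertips or the outside of the fingers: do not grip, lift or tip the tin, and leave the tape roll, the dosing cup and the dropper bottle where they stand.

Things in the scene. Friction and masses are not known exactly. Their poses are not given: they have to be found in the camera images.
- tin: closed grey metal sewing tin, loose, about 0.2 kg, rigid (the lid is fixed): 70 mm along its x, 116 mm along its y (the long way), 37 mm high. Origin at the centre of its underside, z up. It starts to the right of the bay with its y within about 20 degrees of world +y.
- bay: bay fixed to the worktop, no floor plate. Origin on the worktop midway between two black posts (cylinders 24 mm across, 42 mm high, centred at x = -50 and +50 mm, y = 0; the gap is 76 mm wide). +y leads through the gap into the bay (world +y within 15 degrees), z up. White side walls 26 mm high stand behind the posts, 94 mm apart inside; screw flanges reach out to x = +-69 mm.
- tape: bystander: roll of black tape, loose, 58 mm across, 19 mm high, on the robot's side of the bay; origin at the centre of its underside
- cup: bystander: light grey open dosing cup, loose, 66 mm across, 50 mm high, to the right of the tin; origin at the centre of its underside
- dropper: bystander: small brown dropper bottle with black top, loose, 33 mm across, 102 mm high, to the left of the bay, behind its back wall; origin at the centre of its underside
- bay_back (a point): foot of the inner face of the bay's white back wall (32 mm high), midway along it: 136 mm from the bay's origin along the bay's +y. The tin's leading end comes to rest here, so the tin's origin is then about 58 mm before it.
Not all that is in view belongs to the job. Of the things that look like the bay, take the one that is farthest to the robot's left at the start.

How it is judged:
On the way:
1. the tin is in the gap, about half-way through between the posts (y of tin in the frame of bay between -0.03 and 0.05 m and x of tin in the frame of bay between -0.015 and 0.015 m and height (world z) of tin below 0.008 m), for 0.1 s.
At the end, for the whole second after the job is handed in: the tin lies flat and at rest on the worktop inside the bay, wholly through the gap, its leading end against the back wall (within 8 mm) (y of tin in the frame of bay between 0.07 and 0.085 m and x of tin in the frame of bay between -0.018 and 0.018 m and angle between tin's own z axis and vertical below 0.06 rad and height (world z) of tin below 0.004 m and linear speed of tin below 0.01 m/s); the robot touches nothing.
It fails at once if the tin is lifted off the worktop (12 mm) (height (world z) of tin above 0.012 m).
It fails at once if the tin is tipped (by more than 14 degrees) (angle between tin's own z axis and vertical above 0.25 rad).
It fails at once if the tape roll is moved (15 mm) (distance of tape from where it was at the start of the episode above 0.015 m).
It fails at once if the dosing cup is moved (15 mm) (distance of cup from where it was at the start of the episode above 0.015 m).
It fails at once if the dropper bottle is moved (15 mm) or tipped (distance of dropper from where it was at the start of the episode above 0.015 m or angle between dropper's own z axis and vertical above 0.3 rad).
It also fails if it takes over 56 s, if anything falls off the work surface, if the arm or the gripper's body presses on something with over 40 N, if the wrist force passes 120 N, or if a joint passes its speed limit or range.

ROBOT

A 6-joint arm with a two-finger parallel gripper is mounted at the origin on a cart in front of the work surface, level with it; the furniture and walls round the work are solid. World frame = base frame: x ahead of the robot, y to its left, z up, the work surface at z = 0. Lengths are in m, angles in rad, forces in N, time in s.
With the tool pointing down it reaches from about 0.275 to 0.875 m from the base axis. Payload 12.5 kg.
Tool frame: the origin (TCP) lies on the centre line of the jaws, within the pads' length; the fingertips stand r.finger_overhang ahead of it and the grasp point (between the pads) lies 3 mm ahead of it (r.finger_overhang is the distance from the TCP to the fingertips, in m); z points along the fingers, y is the direction in which the jaws open and shut (so a half turn about z gives the same grasp; the last joint's range is limited). The gripper opens to 85 mm and grips with 20 to 120 N. Pads are 22 mm wide; open, the fingers measure 114 mm over their backs; the gripper's body (76 mm by 85 mm) begins 54 mm behind the grasp point. The pads swing forward as they close: fully open they stand 13 mm farther back than shut.
Start: joints at [-1.329, 0.351, 1.652, -0, 1.139, -0.085], TCP at [0.177, -0.521, 0.253] pointing down, gripper open.
Joint ranges: [-2.75, 2.75], [-0.79, 2.1], [0.01, 2.65], [-1.57, 4.71], [0.07, 3.14], [-2.87, 2.87]. Speed limits (rad/s): [2.22, 2.22, 2.79, 3.14, 3.14, 3.14].

INTERFACE

Orientations are given as a unit quaternion [x, y, z, w].
In Python, from cell import r, optics gives the robot as it stands. The module is installed in compiled form; this text tells all that it offers. Calls block until the motion is done:
- r.move_to(position, orientation): joint-space move of the TCP to a pose.
- r.move_linear(position, rot=None, vel=0.15): straight line of the TCP; rot=None keeps the orientation; vel is the mean speed in m/s.
- r.set_joints(angles): joint-space move.
- r.set_gripper(opening, squeeze=None): opening from 0.0 (shut) to 1.0 (fully open); squeeze is the grip in N (None keeps the last); returns when the fingers have stopped.
- r.sleep(seconds).
- r.inverse_kinematics(position, orientation): joint angles nearest the present ones, or None.
- optics.get_image(name): name is "scene" or "top" or "wrist"; returns a dict with "pixels" (400x640x3 uint8, red, green, blue), "depth" (400x640 float32, m along the optical axis (not along the pixel's ray), 0 where there is no reading), "fx", "fy", "cx", "cy" (pixels), "camera_from_world" (4x4, takes a point from world to camera coordinates); the wrist camera has in their place "mount" (4x4, takes a point from camera to tool coordinates, whose origin is the TCP and whose axes are the flange's). Camera axes: x right, y down, z forward; pixel columns grow to the right and rows downward; lengths in m; the calibration is good to about 2 mm. A picture is of the moment at which its call begins: read the wrist's pose just before it.
A pose or a line that the arm cannot do raises r.PlanningError and nothing moves.
- r.hand_in(): hands the job in, once; it reports no verdict.
Readings, each from a call of its own:
- r.current_t(): time.
- r.current_q(): joint angles.
- r.current_qvel(): joint speeds.
- r.current_effort(): joint torques, N m.
- r.current_tool_pos(): TCP position.
- r.current_ee_rot(): TCP orientation.
- r.current_contact_force(): force on the tool from outside, world axes, zero at the start.
- r.current_torque(): the same for the moment, N m.
- r.current_opening(): opening from 0.0 (shut) to 1.0 (fully open).
Only numpy, scipy, OpenCV 4.12 (cv2) and the standard library are available. Lean on these libraries where they do the work, as an engineer would, in place of code of your own. Each camera call takes 0.05 s, during which the arm holds its last target.

## Working session

There is one attempt and no reset: what is moved stays moved. The work goes in short steps, each a Python script; the robot and the scene stay as the last script left them, time stands still between calls to the robot, and variables do not carry over. Pictures are saved under pics/ and viewed, and the job is handed in when it is done.

```bash
mkdir -p pics; cat > h.py <<'E'
import numpy as np, cv2
from cell import r, optics
def snap(n,f):
    i=optics.get_image(n); cv2.imwrite('pics/'+f,cv2.cvtColor(i['pixels'],cv2.COLOR_RGB2BGR)); 
    np.savez('pics/'+f[:-4]+'.npz',**{k:v for k,v in i.items()}); return i
def world(i):
    T=np.linalg.inv(i['camera_from_world']); d=i['depth']; v,u=np.mgrid[:400,:640]
    P=np.stack([(u-i['cx'])/i['fx']*d,(v-i['cy'])/i['fy']*d,d],-1); W=P@T[:3,:3].T+T[:3,3]; W[d==0]=np.nan; return W
def ray(i,u,v,z):
    T=np.linalg.inv(i['camera_from_world']); c=T[:3,:3]@[(u-i['cx'])/i['fx'],(v-i['cy'])/i['fy'],1]
    return T[:3,3]+c*(z-T[2,3])/c[2]
E
python3 - <<'E'
from h import *
for n in('top','scene'):
    i=snap(n,n+'0.png'); print(i['fx'],i['camera_from_world'].round(3).tolist())
print(r.current_t(),r.finger_overhang,r.current_ee_rot())
E
```

```text
398.3028617887712 [[0.011, -1.0, -0.001, 0.018], [-0.985, -0.01, -0.174, 0.516], [0.174, 0.003, -0.985, 1.234], [0.0, 0.0, 0.0, 1.0]]
443.72874147690436 [[-0.538, -0.843, -0.013, 0.304], [-0.569, 0.374, -0.733, 0.291], [0.622, -0.387, -0.68, 1.114], [0.0, 0.0, 0.0, 1.0]]
0.1 0.022 [ 9.86677067e-01  1.62690192e-01 -5.63494359e-05 -5.12857307e-04]
```

View pics/top0.png

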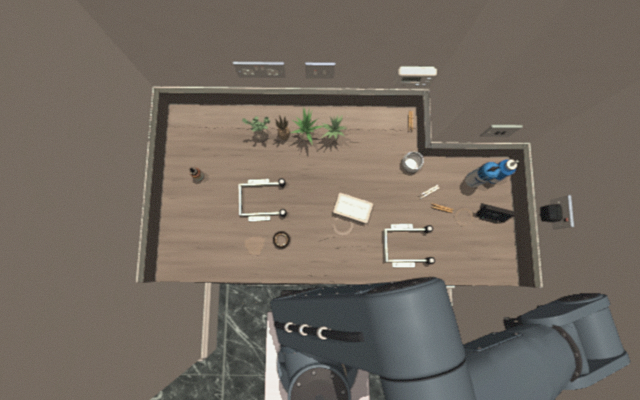

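View pics/scene0.png

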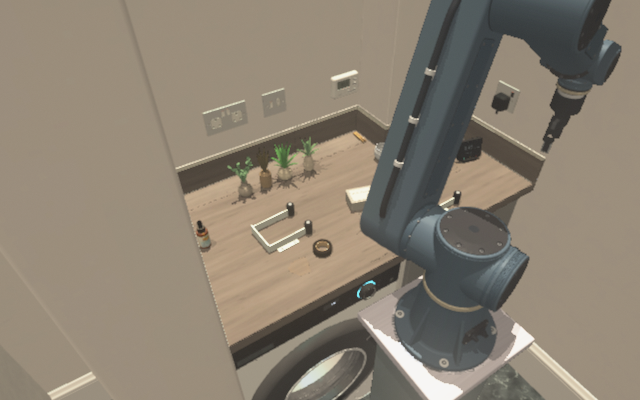

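The top view shows the target bay on the left (posts near (282,183) and (283,213), back wall near column 239). The tin is at about (353,208), the tape at (282,240), the cup at (413,162) and the dropper at (196,174). The second bay, at about (407,245), is the decoy. Next I'll measure the poses.

```bash
python3 - <<'E'
from h import *
i=dict(np.load('pics/top0.npz')); W=world(i); px=i['pixels'].astype(int)
print('table z',np.nanmedian(W[220:230,300:320,2]), )
Z=W[...,2]; ok=(Z>-.1)
def blob(u0,u1,v0,v1,zlo,zhi,cond=None):
    m=np.zeros(Z.shape,bool); m[v0:v1,u0:u1]=True; m&=(Z>zlo)&(Z<zhi)
    if cond is not None: m&=cond
    return m
g=px.sum(-1)
# tin top
m=blob(325,380,185,230,.027,.05); p=W[m]
rect=cv2.minAreaRect(p[:,:2].astype(np.float32)*1000); print('tin',m.sum(),rect,np.median(p[:,2]))
mm=m.astype(np.uint8); c=max(cv2.findContours(mm,0,2)[0],key=cv2.contourArea); 
q=cv2.boxPoints(cv2.minAreaRect(c)); print('tin px',q.tolist(),[ray(i,*x,.037)[:2].round(4).tolist() for x in q])
for n,b in dict(p1=(275,292,175,192),p2=(275,292,205,222)).items():
    m=blob(*b,.03,.06); p=W[m]; print(n,m.sum(),p.mean(0).round(4),p.min(0).round(4),p.max(0).round(4))
for n,b,z in (('tape',(268,296,228,252),.012),('cup',(398,430,148,180),.03),('drop',(185,208,160,188),.05)):
    m=blob(*b,z,.15); p=W[m]; print(n,m.sum(),p.mean(0).round(4),p.min(0).round(4),p.max(0).round(4))
m=blob(232,275,172,226,.015,.05); p=W[m]; 
a=p[p[:,2]>.028]; print('bay walls',len(p),cv2.minAreaRect(p[:,:2].astype(np.float32)*1000),'back',len(a),cv2.minAreaRect(a[:,:2].astype(np.float32)*1000))
big=cv2.resize(cv2.cvtColor(i['pixels'][140:260,160:440],cv2.COLOR_RGB2BGR),None,fx=2.85,fy=2.85,interpolation=cv2.INTER_CUBIC); cv2.imwrite('pics/crop0.png',big)
E
```

```text
table z 0.0004646233754147522
tin 755 ((483.52337646484375, -113.16438293457031), (114.65731811523438, 70.14427185058594), 72.43402862548828) 0.03713921623968153
tin px [[333.0, 212.0], [339.79998779296875, 191.60000610351562], [373.39996337890625, 202.80001831054688], [366.5999755859375, 223.20001220703125]] [[0.4673, -0.0478], [0.5342, -0.0698], [0.4986, -0.178], [0.4323, -0.1552]]
p1 44 [0.5643 0.1187 0.0411] [0.5539 0.1079 0.0301] [0.5764 0.1383 0.0486]
p2 44 [0.4646 0.113  0.042 ] [0.4549 0.1027 0.0315] [0.4749 0.1253 0.0491]
tape 159 [0.3797 0.1178 0.0185] [0.3517 0.0895 0.0125] [0.4065 0.1444 0.0251]
cup 188 [ 0.6441 -0.3184  0.0481] [ 0.6061 -0.3616  0.0301] [ 0.685  -0.2783  0.098 ]
drop 95 [0.5855 0.3929 0.0722] [0.5729 0.3816 0.0514] [0.6035 0.4129 0.1032]
bay walls 212 ((510.73760986328125, 200.0756378173828), (104.50141906738281, 114.80593872070312), 3.027395725250244) back 67 ((509.3936462402344, 201.0313720703125), (101.80265808105469, 112.04403686523438), 3.146284818649292)
```

View pics/crop0.png

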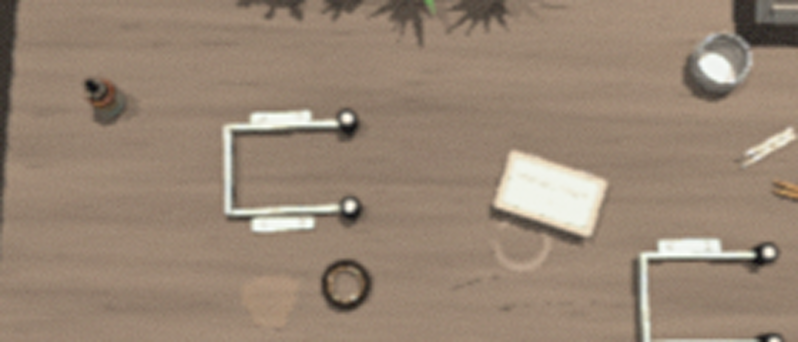

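```bash
cat >> h.py <<'E'
from scipy.spatial.transform import Rotation as Ro
O=np.array([.5145,.116]); YAW=np.radians(3.1)
bx=np.array([np.cos(YAW),np.sin(YAW)]); by=np.array([-np.sin(YAW),np.cos(YAW)])
def B(x,y,z): return np.r_[O+x*bx+y*by,z]
def inb(p): d=np.asarray(p)[:2]-O; return np.array([d@bx,d@by])
def down(d):
    y=np.r_[d,0]; z=np.array([0,0,-1.]); return Ro.from_matrix(np.c_[np.cross(y,z),y,z]).as_quat()
def tin(i):
    W=world(i); Z=W[...,2]; m=np.zeros(Z.shape,bool); m[165:235,225:385]=True
    px=i['pixels'].astype(int); return W,Z,m,px
E
python3 - <<'E'
from h import *
q=down(-by); s=-.229
r.move_to(B(-.13,s,.12),q)
r.set_gripper(.6)
r.move_linear(B(-.13,s,.03),vel=.15); print(r.current_t(),r.current_contact_force())
r.move_linear(B(-.049,s,.03),vel=.05)
print(r.current_t(),r.current_tool_pos(),r.current_contact_force(),r.current_opening())
snap('top','t1.png')
r.move_linear(B(-.075,s,.03),vel=.1)
r.move_linear(B(-.1,s,.16),vel=.2); print(r.current_t())
p=r.current_tool_pos(); R=r.current_ee_rot(); i=snap('top','t2.png'); w=snap('wrist','w2.png'); print(i['fx'],w['fx'],w['mount'].round(3).tolist()); np.savez('pics/w2p.npz',p=p,R=R)
E
```

```text
3.025 [-0.48281564 -0.03501653 -0.35511108]
4.7917 [ 0.47797035 -0.11538122  0.03005726] [ 0.08918846  0.12521733 -0.00463206] 0.6030666609862488
6.0583
398.3028617887712 340.68055224385404 [[0.001, -0.951, -0.311, 0.08], [1.0, 0.001, -0.001, -0.0], [0.001, -0.311, 0.951, -0.121], [0.0, 0.0, 0.0, 1.0]]
```

View pics/t2.png

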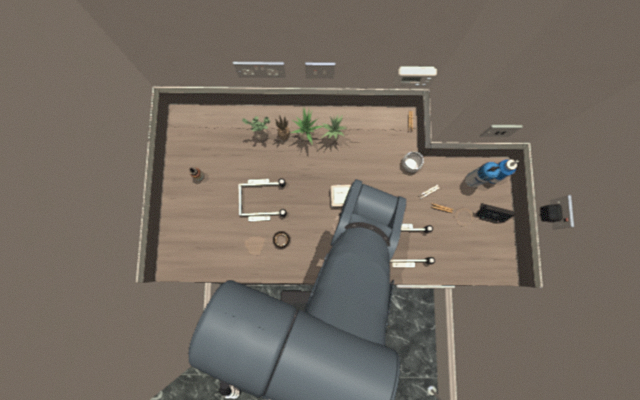

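View pics/w2.png

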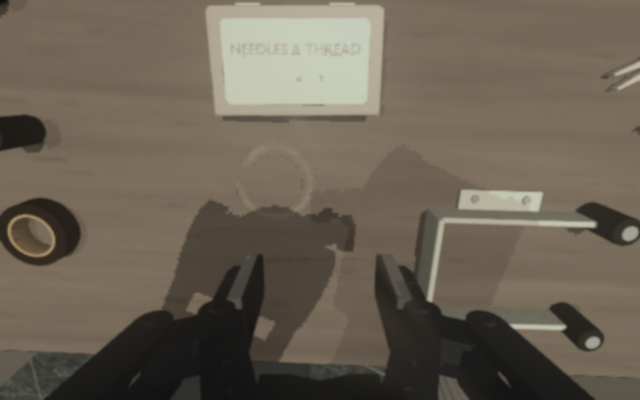

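The wrist view shows the tin's front edge square to the jaws (top rim corners near (214,115) and (382,115)). I'll measure its pose.

```bash
cat >> h.py <<'E'
def wristify(i,p,R):
    T=np.eye(4); T[:3,:3]=Ro.from_quat(R).as_matrix(); T[:3,3]=p
    i['camera_from_world']=np.linalg.inv(T@i['mount']); return i
def tinfit(i,near,rad=.1):
    W=world(i); d=np.hypot(W[...,0]-near[0],W[...,1]-near[1])
    px=i['pixels'].astype(int); m=(abs(W[...,2]-.037)<.006)&(d<rad)&(px.min(-1)>60)
    m=cv2.morphologyEx(m.astype(np.uint8),cv2.MORPH_OPEN,np.ones((3,3)))
    c=max(cv2.findContours(m,0,1)[0],key=cv2.contourArea)[:,0]
    P=np.array([ray(i,*x,.037)[:2] for x in c]); rc=cv2.minAreaRect((P*1000).astype(np.float32))
    q=cv2.boxPoints(rc); e=max([q[1]-q[0],q[2]-q[1]],key=np.linalg.norm); e=e*np.sign(e[1])
    return np.array(rc[0])/1000,np.degrees(np.arctan2(-e[0],e[1])),rc[1]
E
python3 - <<'E'
from h import *
w=dict(np.load('pics/w2.npz')); a=np.load('pics/w2p.npz'); w=wristify(w,a['p'],a['R'])
c,y,s=tinfit(w,[.53,-.113]); print(c,inb(c),y,s)
W=world(w); Z=W[...,2]
print('table',np.nanmedian(Z[150:200,80:200]))
px=w['pixels'].astype(int)
t=dict(np.load('pics/top0.npz')); 
for f in ('t2','top0'):
    t=dict(np.load(f'pics/{f}.npz'))
    # post tops: dark blob via depth; circle centroid ray at z=.042
    W=world(t)
    print(f,[np.round(np.nanmean(W[v-1:v+2,u-1:u+2].reshape(-1,3),0),4).tolist() for u,v in((282,183),(283,213))])
t=dict(np.load('pics/t2.npz')); print(tinfit(t,[.53,-.07],.06))
r_=down(bx); print(r.current_q(), r.inverse_kinematics(B(0,-.34,.12),r_), r.inverse_kinematics(B(0,.0,.03),r_))
E
```

```text
[ 0.52336084 -0.09685356] [-0.00266299 -0.21302127] 3.1447995 (68.72044372558594, 113.80935668945312)
table 0.0008823564768924985
t2 [[0.5593, 0.1177, 0.0435], [0.4616, 0.1122, 0.0429]]
top0 [[0.5599, 0.1179, 0.041], [0.4615, 0.1122, 0.0437]]
(array([ 0.5231687 , -0.07076222]), np.float32(-89.39882), (65.75981140136719, 58.63752746582031))
[-3.74684268e-01  2.96521830e-01  2.00655976e+00  4.00848574e-05
  8.40541605e-01  1.14187826e+00] [-4.77689879e-01  5.66009669e-01  1.68533182e+00 -4.44089210e-16
  8.90251161e-01 -5.31795086e-01] [ 1.33473227e-01  6.48645181e-01  1.84715109e+00 -4.44089210e-16
  6.45796383e-01  7.93680202e-02]
```

```bash
python3 - <<'E'
from h import *
r.set_gripper(.3)
r.move_to(B(0,-.06,.22),down(bx))
p=r.current_tool_pos(); R=r.current_ee_rot(); w=snap('wrist','w3.png'); np.savez('pics/w3p.npz',p=p,R=R); print(r.current_t(),p)
E
```

```text
7.6583 [0.5174758  0.05564835 0.21973924]
```

View pics/w3.png

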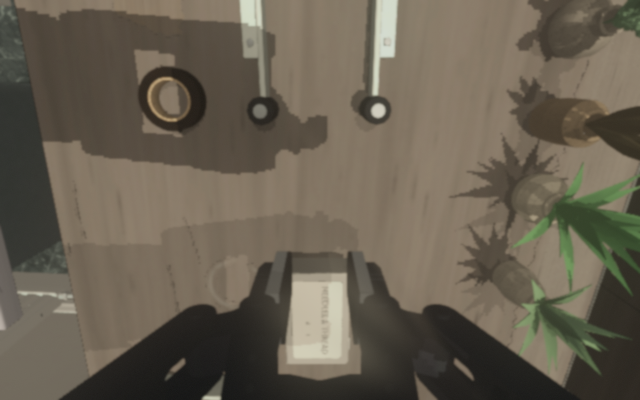

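The wrist view shows both posts at about (263,110) and (376,110), with the walls behind them. The tin is visible between the fingers at x 285–350.

```bash
python3 - <<'E'
from h import *
w=dict(np.load('pics/w3.npz')); a=np.load('pics/w3p.npz'); w=wristify(w,a['p'],a['R'])
W=world(w); Z=W[...,2]; px=w['pixels'].astype(int); g=px.max(-1)
for u in (263,376):
    m=np.zeros(g.shape,bool); m[88:130,u-24:u+24]=1
    k=m&(Z>.036)&(Z<.05); p=W[k]; print('depth post',k.sum(),p.mean(0).round(4), (np.percentile(p,98,0)-np.percentile(p,2,0)).round(4))
    vv,uu=np.nonzero(k); print(uu.mean(),vv.mean(),ray(w,uu.mean(),vv.mean(),.042).round(4))
# wall top lines
for u0,u1 in((240,275),(368,400)):
    k=np.zeros(g.shape,bool); k[5:85,u0:u1]=1; k&=(Z>.02)&(Z<.032)&(px.min(-1)>110); p=W[k]
    vx,vy,x,y=cv2.fitLine((p[:,:2]*1000).astype(np.float32),cv2.DIST_HUBER,0,.01,.01).ravel(); 
    print('wall',k.sum(),p[:,2].mean(),x,y,np.degrees(np.arctan(-vx/vy)))
m=(px.min(-1)>110); m[:270]=0;m[362:]=0;m[:,:285]=0;m[:,352:]=0; vv,uu=np.nonzero(m)
for row in(285,305,325,345):
    x=np.nonzero(m[row])[0]; l,rr=x.min(),x.max(); 
    print(row,l,rr,inb(ray(w,l,row,.037)).round(4),inb(ray(w,rr,row,.037)).round(4))
E
python3 - <<'E'
import cv2; a=cv2.imread('pics/w3.png'); cv2.imwrite('pics/w3c.png',cv2.resize(a[60:140,220:420],None,fx=4,fy=4,interpolation=2)); 
E
```

```text
depth post 621 [0.4649 0.1166 0.0425] [0.0209 0.0207 0.0062]
260.98711755233495 110.59098228663446 [0.4648 0.1166 0.042 ]
depth post 619 [0.5633 0.1223 0.0425] [0.021  0.021  0.0062]
377.35864297253636 109.91599353796445 [0.5634 0.1223 0.042 ]
wall 408 0.026351790377548888 461.42337 172.1498 2.1668203
wall 532 0.025984462423368587 559.8236 174.84442 3.330534
285 292 346 [-0.0281 -0.1691] [ 0.0269 -0.1692]
305 291 348 [-0.0298 -0.1929] [ 0.0295 -0.193 ]
325 288 349 [-0.0337 -0.2177] [ 0.0312 -0.2178]
345 285 350 [-0.0377 -0.2437] [ 0.033  -0.2438]
```

View pics/w3c.png

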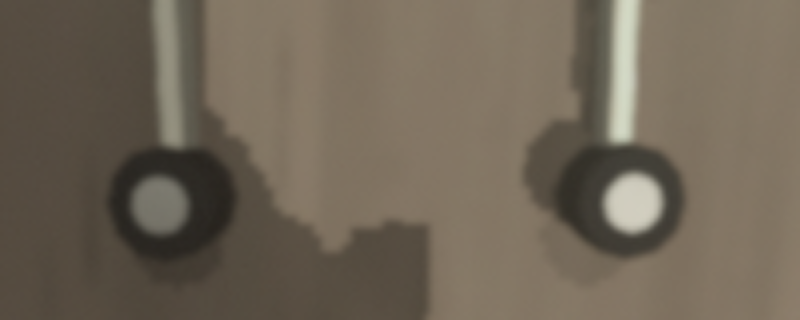

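```bash
sed -i 's/^O=.*/O=np.array([.5142,.1190]); YAW=np.radians(3.2)/' h.py; python3 - <<'E'
from h import *
s=inb([.5234,-.0969]); print(s); s=s[1]
r.set_gripper(.6)
r.move_to(B(-.085,s,.13),down(-by))
r.move_linear(B(-.075,s,.03),vel=.15)
r.move_linear(B(-.0463,s,.03),vel=.04); print(r.current_tool_pos())
r.move_linear(B(-.07,s,.03),vel=.1)
r.move_linear(B(-.09,s,.13),vel=.2)
p=r.current_tool_pos(); R=r.current_ee_rot(); w=snap('wrist','w4.png'); w=wristify(w,p,R)
c,y,z=tinfit(w,B(0,s,0)[:2]); print(r.current_t(),c,inb(c),y,z)
r.set_gripper(.35)
r.move_to(B(0,s-.11,.13),down(bx))
r.move_linear(B(0,s-.1,.032),vel=.15)
r.move_linear(B(0,-.075-.0693,.032),vel=.07); print(r.current_contact_force(),r.current_t())
snap('top','t5.png'); p=r.current_tool_pos(); R=r.current_ee_rot(); w=snap('wrist','w5.png'); np.savez('pics/w5p.npz',p=p,R=R)
E
```

```text
[-0.00286621 -0.21607692]
[ 0.47993332 -0.09929815  0.02991518]
11.925 [ 0.52664734 -0.09636714] [ 0.00040581 -0.21572616] 3.242599 (68.32846069335938, 113.60015869140625)
[0.83638413 0.20787235 0.4088859 ] 17.1667
```

View pics/w5.png

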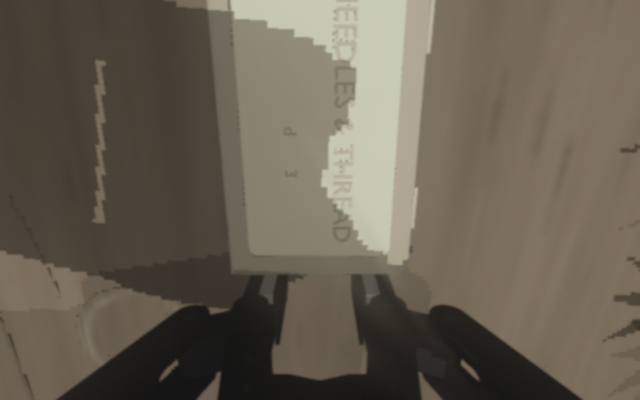

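View pics/w4.png

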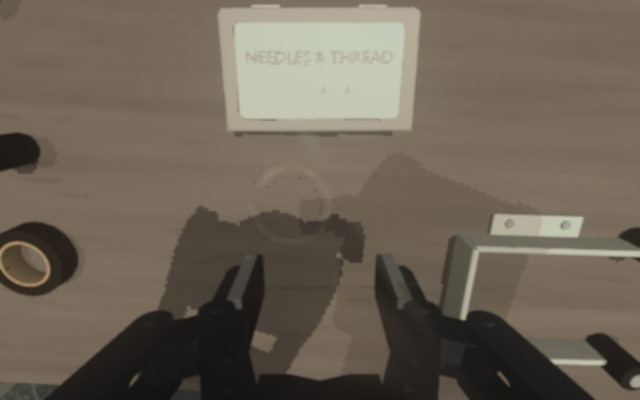

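After the nudge the tin is centred at bay x of about 0.4 mm, with its yaw matching the bay. In w5 it sits square against both fingertips (rear edge near row 270). I'll check the nose against the posts in the top view.

```bash
python3 - <<'E'
from h import *
t=dict(np.load('pics/t5.npz')); a=cv2.cvtColor(t['pixels'][140:260,210:360],4); cv2.imwrite('pics/t5c.png',cv2.resize(a,None,fx=5,fy=5,interpolation=2))
E
```

```text
(no output)
```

View pics/t5c.png

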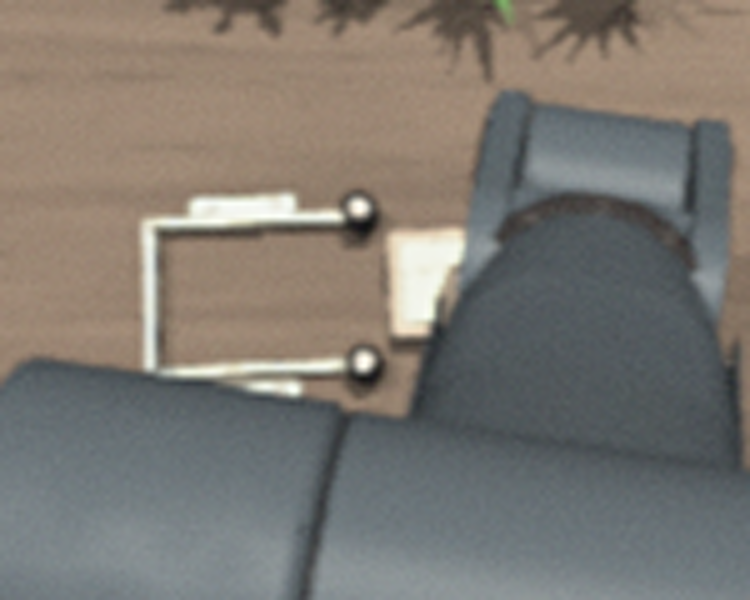

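The nose is centred between the posts to about 1–2 mm. I'll push through in small steps, watching the force.

```bash
python3 - <<'E'
from h import *
p=inb(r.current_tool_pos()); print(p)
y=p[1]; k=0
while y<.0145:
    y+= .006 if y<-.012 else .002
    r.move_linear(B(0,y,.032),vel=.05 if y<-.01 else .03)
    f=r.current_contact_force(); fb=[f[:2]@bx,f[:2]@by,f[2]]
    print(round(y,4),np.round(fb,2),inb(r.current_tool_pos()).round(4))
    if fb[1]<-8 or abs(fb[0])>10: print('stop'); break
print(r.current_t())
P=r.current_tool_pos(); R=r.current_ee_rot(); w=snap('wrist','w6.png'); snap('top','t6.png')
E
```

```text
[ 1.24898182e-05 -1.44397309e-01]
-0.1384 [ 0.17 -0.18  1.25] [-0.    -0.138]
-0.1324 [ 0.39 -0.04 -0.26] [-0.    -0.132]
-0.1264 [0.43 0.72 0.04] [-0.     -0.1261]
-0.1204 [-0.08 -0.05 -0.32] [-1.000e-04 -1.201e-01]
-0.1144 [0.32 0.42 0.7 ] [-0.     -0.1141]
-0.1084 [-0.77 -0.14 -0.1 ] [-0.     -0.1081]
-0.1024 [ 0.66 -0.53 -0.31] [-0.     -0.1021]
-0.0964 [-0.39  0.04 -0.66] [-0.     -0.0961]
-0.0904 [-0.36 -1.1  -0.48] [-0.     -0.0901]
-0.0844 [ 0.61 -0.4   0.02] [-0.     -0.0841]
-0.0784 [ 0.07 -0.6   0.07] [-0.     -0.0781]
-0.0724 [-0.14 -0.41 -0.43] [-0.     -0.0721]
-0.0664 [ 0.09 -0.55  0.8 ] [-0.     -0.0661]
-0.0604 [0.39 0.15 0.93] [-0.     -0.0601]
-0.0544 [-0.48 -0.01  0.91] [-0.     -0.0541]
-0.0484 [ 0.81 -0.32 -0.02] [-0.     -0.0481]
-0.0424 [-0.5   0.67 -0.42] [-0.     -0.0421]
-0.0364 [-0.73  0.42 -0.32] [-0.     -0.0361]
-0.0304 [-0.06 -0.14  0.32] [-0.     -0.0301]
-0.0244 [-1.32  0.61  0.39] [-0.     -0.0241]
-0.0184 [-0.92 -0.67  0.07] [-0.     -0.0181]
-0.0124 [-0.05  0.2  -0.09] [-0.     -0.0121]
-0.0064 [0.98 0.09 0.36] [-0.     -0.0062]
-0.0044 [-0.32 -0.23 -0.39] [-0.     -0.0043]
-0.0024 [-0.45  0.84  0.87] [-0.     -0.0023]
-0.0004 [ 0.7   0.36 -0.55] [ 0.     -0.0003]
0.0016 [-0.9  -0.19  0.55] [0.     0.0017]
0.0036 [ 0.14  0.03 -0.2 ] [0.     0.0037]
0.0056 [-1.05  0.17  0.08] [-0.      0.0057]
0.0076 [ 1.15 -0.62  0.02] [0.     0.0077]
0.0096 [-0.73 -5.38 -0.46] [0.0001 0.0094]
0.0116 [  0.71 -22.1    1.06] [0.0001 0.0096]
stop
25.7333
```

View pics/w6.png

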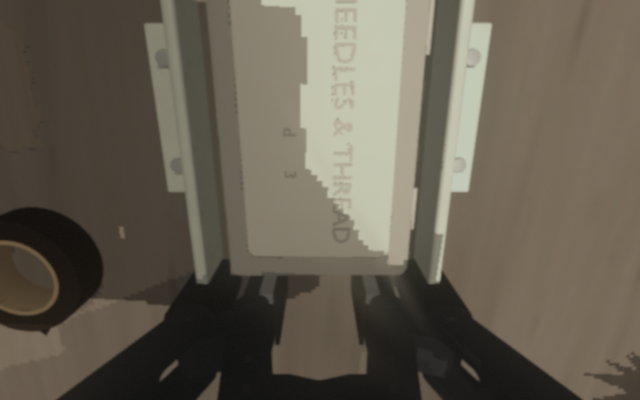

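The tin is in the bay, centred between the walls. It stopped at tool y of about 9.6 mm, where the force rose to 22 N, and contact with the back wall was expected at 9 mm. I'll retreat, check, then hand in.

```bash
python3 - <<'E'
from h import *
r.move_linear(B(0,-.03,.032),vel=.08)
r.move_linear(B(0,-.06,.2),vel=.2)
p=r.current_tool_pos(); R=r.current_ee_rot(); w=wristify(snap('wrist','w7.png'),p,R); t=snap('top','t7.png')
W=world(w); Z=W[...,2]
px=w['pixels'].astype(int); m=(px.min(-1)>95)&(abs(Z-.037)<.005); m[:,:255]=0;m[:,390:]=0
r0=np.nonzero(m.sum(1)>20)[0].max(); xs=np.nonzero(m[r0-10])[0]
print('rear end',inb(ray(w,320,r0,.037)),'sides',inb(ray(w,xs.min(),r0-10,.037)),inb(ray(w,xs.max(),r0-10,.037)))
r.move_to(B(0,-.25,.2),down(bx)); snap('top','t8.png'); snap('scene','s8.png'); print(r.current_t())
for a,f in(('top0','a'),('t8','b')):
    t=dict(np.load(f'pics/{a}.npz')); W=world(t); Z=W[...,2]
    for n,b,z in (('tape',(268,296,228,252),.012),('cup',(398,430,148,180),.03),('drop',(185,208,160,188),.05)):
        k=np.zeros(Z.shape,bool); k[b[2]:b[3],b[0]:b[1]]=1; k&=(Z>z)&(Z<.15); print(a,n,W[k].mean(0).round(4),k.sum())
c=cv2.cvtColor(t['pixels'][140:260,180:330],4); cv2.imwrite('pics/t8c.png',cv2.resize(c,None,fx=5,fy=5,interpolation=2))
k=np.zeros(Z.shape,bool); k[188:212,244:275]=1; k&=abs(Z-.037)<.006; print('tin top', inb(W[k].mean(0)),W[k][:,2].mean(),W[k][:,2].std())
E
```

```text
rear end [-0.00015152  0.02196994] sides [-0.03379392  0.029362  ] [0.03345153 0.02941715]
28.4833
top0 tape [0.3797 0.1178 0.0185] 159
top0 cup [ 0.6441 -0.3184  0.0481] 188
top0 drop [0.5855 0.3929 0.0722] 95
t8 tape [0.3801 0.1176 0.0185] 156
t8 cup [ 0.6496 -0.335   0.0515] 123
t8 drop [0.5854 0.3929 0.0718] 95
tin top [0.00051537 0.07271632] 0.03707460893836972 0.0024694278735993926
```

View pics/t8c.png

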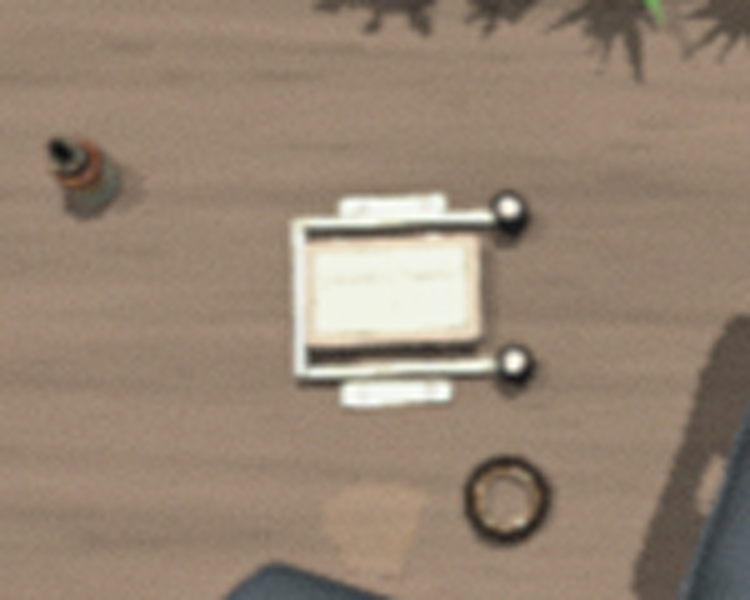

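View pics/w7.png

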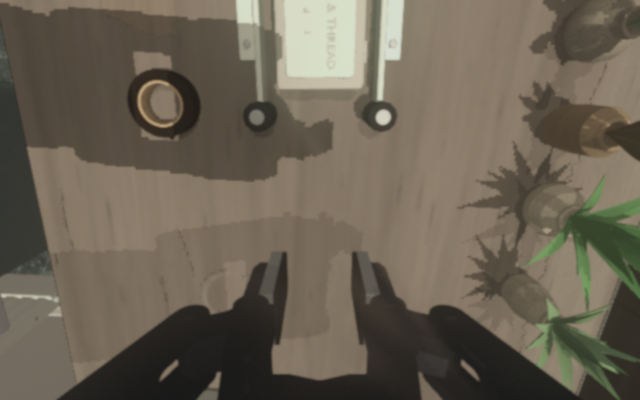

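The tin is against the back wall. The cup reading shifted and has fewer pixels, so I need to see whether the arm is just occluding it.

```bash
python3 - <<'E'
from h import *
o=[]
for a in('top0','t2','t7','t8'):
    t=dict(np.load(f'pics/{a}.npz')); W=world(t); Z=W[...,2]
    k=np.zeros(Z.shape,bool); k[148:180,398:430]=1; k&=(Z>.03)&(Z<.15); print(a,W[k].mean(0).round(4),k.sum())
    o.append(cv2.resize(cv2.cvtColor(t['pixels'][130:200,370:460],4),None,fx=4,fy=4))
cv2.imwrite('pics/cups.png',np.vstack([np.hstack(o[:2]),np.hstack(o[2:])]))
E
```

```text
top0 [ 0.6441 -0.3184  0.0481] 188
t2 [ 0.6429 -0.3176  0.0479] 191
t7 [ 0.6435 -0.3177  0.0485] 187
t8 [ 0.6496 -0.335   0.0515] 123
```

View pics/cups.png

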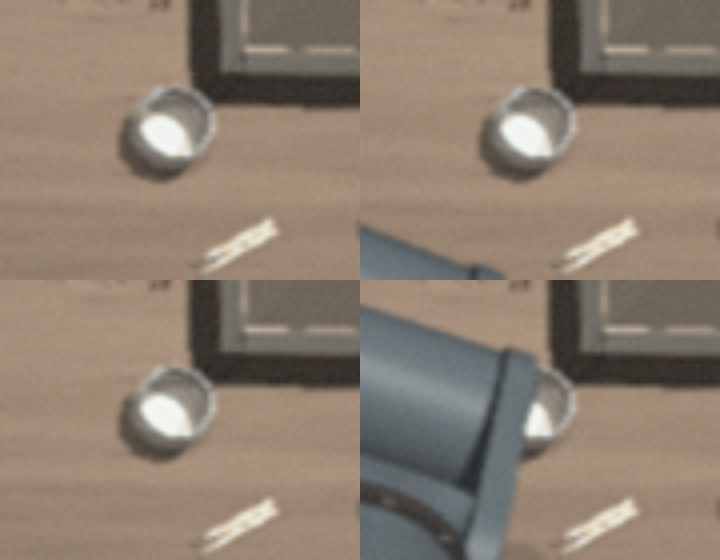

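The wrist is only hiding part of the cup, at z 0.2 and well clear of it. The cup hasn't moved.

```bash
python3 -c "
from h import *
print(r.current_contact_force()); r.hand_in(); print(r.current_t())"
```

```text
[-0.52537195  0.67614835  0.04232878]
the job is handed in; nothing more can be done
the job is handed in; nothing more can be done
```

The tin is parked in the left-hand bay with its leading end against the back wall, and the job was handed in after about 28.5 s of the 56 s allowed. The interface reports no verdict, so the checks below are my own.

**What I did:**
- I squared the tin up with the two open fingers against its long side. A second nudge of about 3 mm put it on the bay's centre line.
- I then pushed it end first with both fingertips, in small steps, through the posts. The force stayed around 1 N until contact with the back wall, peaked at 22 N there, and I backed off. Nothing was gripped or lifted.

**Final checks:**
- **Tin position:** it is about 0 mm off the centre line. The wrist view put its rear end 22 mm past the posts, so its centre is at about 80 mm; tool contact put it at about 79 mm (allowed 70–85 mm). Its top is flat at 37 mm.
- **Disagreement:** the cruder mean of the top-view depth put the tin's centre at 73 mm, because its window covered only part of the tin. That is still in range, and the top view shows the tin touching the wall.
- **Bystanders:** tape and dropper read within 0.5 mm of where they started. The cup's last reading was off because the wrist partly hid it; the unobstructed view just before, and the picture itself, show it had not moved.
- **Robot:** clear of everything, with about 0 N on the tool.

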